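# Fit the slip-on portion stop to the patty press

## Robot

A 6-joint arm with a two-finger parallel gripper is mounted at the origin on the work surface. World frame = base frame: x ahead of the robot, y to its left, z up, the work surface at z = 0. Lengths are in m, angles in rad, forces in N, time in s.
With the tool pointing down it reaches from about 0.35 to 0.725 m from the base axis. Payload 6 kg.
Tool frame: the origin (TCP) lies midway between the tips of the shut fingers; the grasp point (between the pads) lies 19 mm behind it (env.pinch_z is the distance from the TCP to the grasp point, in m); z points along the fingers, y is the direction in which the jaws open and shut (so a half turn about z gives the same grasp; the last joint's range is limited). The gripper opens to 85 mm and grips with 20 to 120 N. Pads are 22 mm wide; open, the fingers measure 114 mm over their backs; the gripper's body (76 mm by 85 mm) begins 54 mm behind the grasp point. The pads swing forward as they close: fully open they stand 13 mm farther back than shut.
Start: joints at [0.334, 0.04, 0.085, 0, -1.615, -0.334], TCP at [0.6, 0, 0.231] pointing down, gripper open.
Joint ranges: [-2.56, 2.56], [-1.29, 2.01], [-1.08, 1.49], [-3.29, 1.98], [-2.81, -0.18], [-2.99, 2.99]. Speed limits (rad/s): [2.57, 2.57, 3.01, 3.14, 3.14, 3.14].

## Interface

Orientations are given as a 3x3 rotation matrix whose columns are the frame's x, y, z axes.
In Python, from workcell import monitor, read_camera, camera_info, env gives the robot as it stands.
- The arm moves only by the tool jog_arm, never from a script. Its argument "plan" is a list of rows, each an object with "linear": the shift along the tool's x, y, z in cm, a list of three; "rotation": the turn, a rotation vector about the tool's x, y, z in degrees, a list of three; "jaw": the closure, from 0 (fully open) to 1 (shut). In form: [{"linear": [dx, dy, dz], "rotation": [wx, wy, wz], "jaw": jaw}, ...]. A call has 1 to 10 rows; each row shifts and turns the pose as measured when the row begins, along the tool's axes as they then stand; what a row does not reach is not made up. A row lasts 1/10 s, in which the tool goes at most 50 mm and 8.59 degrees, less where a joint would pass 70% of its speed; a pose out of reach is approached as far as the arm can. A call is refused whole if a number of a shift passes 5 or a number of a turn 8.59, either way. A call with a gripper value outside its range is refused whole. The fingers move at their own pace and stop on an object; "squeeze" is the grip in N (left out, the last holds). Time passes only in rows, so rows that do not move let the fingers close. It gives the time, the measured TCP pose, the force and the opening at its end, in the units of the state.
- monitor.state(): the state, without advancing time (a new reading comes with each control period).
- read_camera(name): name is "scene" or "side" or "wrist"; returns (picture, depth): 420x560x3 uint8, red, green, blue; 420x560 float32, m along the optical axis (not along the pixel's ray), 0 where there is no reading.
- camera_info(name): a dict with "fx", "fy", "cx", "cy" (pixels), "world_to_cam" (4x4, takes a point from world to camera coordinates); the wrist camera has in their place "hand_eye" (4x4, takes a point from camera to tool coordinates, whose origin is the TCP and whose axes are the flange's). Camera axes: x right, y down, z forward; pixel columns grow to the right and rows downward; lengths in m; the calibration is good to about 2 mm. A picture is of the moment at which its call begins: read the wrist's pose just before it. camera_info takes no time and is no camera call.
- env.close_job(): hands the job in, once; it reports no verdict.
The state is a dict: "time": time; "joints": joint angles; "dq": joint speeds; "joint_torque": joint torques, N m; "tcp_pos": TCP position; "ee_rot": TCP orientation; "wrist_force": force on the tool from outside, world axes, zero at the start; "wrist_torque": the same for the moment, N m; "width": opening from 0.0 (shut) to 1.0 (fully open).
Only numpy, scipy, OpenCV 4.12 (cv2) and the standard library are available. Lean on these libraries where they do the work, as an engineer would, in place of code of your own. Each camera call takes 0.05 s, during which the arm holds its last target.

## Task

Set the patty press to its thick portion: take the dark steel slip-on stop with the open C-shaped end, slide it sideways through its gap onto the press rod under the raised knob, and let it down into the round rim until it lies flat and fully home around the rod. Then push the knob down until it rests on the stop. Work gently, by hand force only (never more than about 30 N), and leave everything else on the table where it is.

Things in the scene. Friction and masses are not known exactly. Their poses are not given: they have to be found in the camera images.
- stop_grip (a point): Slip-on stop, dark steel, about 150 g, flat on the table: a C with a grip block behind it. Point: centre of the block, half-way up (18 mm over the stop's underside). Block 33 long (x), 12 thick (y), 36 tall (z). +x runs from the block to the C and out of its gap, z up. A 14 mm wide bridge, underside 6.5 mm above the stop's underside, joins block and C.
- stop_ring (a point): Centre of the stop's C at its underside: 53.5 mm along +x from the block's centre, 18 mm below it; same axes. C: 12 mm thick, outer radius 21; slot 19 mm wide, open to +x, with a half-round back of radius 9.5 about this centre; legs reach 15 mm past the centre. Seated, it lies flat on the deck inside the rim with 2 mm play, bridge over the rim, block on the deck, pointing any way.
- spacer: Closed twin of the stop, same sizes and grip, but its ring has no gap, so it cannot go on the rod. Either of the two may lie in either place. Origin: centre of the ring at its underside; grip along -x.
- deck (a point): Fixed patty press: centre of its deck's top, 100 mm above the table, z up. Deck: level 180 x 180 mm plate with four flat bolt heads under 3 mm at its corners. On it a round rim (inner radius 23, outer 27, 5 mm high, closed) with an upright 16 mm rod in its middle. Rim and rod together stand off the deck's centre by up to 8 mm along each deck axis, rigidly: look or feel for them.
- plunger (a joint): How far knob and rod are pushed down, m. The black knob (46 mm wide, with a 40 mm flange under it) is fixed on the rod, its top 30 mm above the flange's underside. Flange underside is 45 mm above the deck at 0; at 0.033 it rests on a seated stop. Starts at 0 to 0.010, stays where left; about 4 N pushes it down.
- tin: Bystander: plain steel can, 86 mm diameter, 110 mm tall. Origin at its underside.
- oil: Bystander: amber bottle with yellow cap, 72 mm diameter, 170 mm tall. Origin at its underside.
- jar: Bystander: glass jar with white lid, 72 mm diameter, 90 mm tall. Origin at its underside.
- bowl: Bystander: white bowl, 140 mm diameter, 55 mm tall. Origin at its underside.
- block: Bystander: pale yellow block of cheese, 130 x 80 x 50 mm. Origin at its underside.
- spatula: Bystander: spatula about 200 mm long lying along its x.

How it is judged:
On the way:
1. the stop lies home in its seat around the rod with the knob still raised (horizontal distance between stop_ring and deck below 0.016 m and z of stop_ring in the frame of deck between -0.002 and 0.002 m and angle between stop_ring's own z axis and vertical below 0.06 rad and value of joint plunger below 0.028 m), for 0.2 s.
At the end, for the whole second after the job is handed in: The open stop lies flat on the deck inside the rim, around the rod (within 2 mm of the deck's surface, C within 16 mm of the deck's centre, tilt below 0.06 rad), and the knob is pushed down onto it (within 1.5 mm of its top) and at rest, all let go (horizontal distance between stop_ring and deck below 0.016 m and z of stop_ring in the frame of deck between -0.002 and 0.002 m and angle between stop_ring's own z axis and vertical below 0.06 rad and value of joint plunger between 0.0315 and 0.035 m and velocity of joint plunger below 0.005 m/s); the robot touches nothing.
It fails at once if the stop is forced against the press with more than 30 N while it is fitted (contact force between stop and press above 30 N and value of joint plunger below 0.031 m).
It fails at once if the robot pushes on the press or its knob with more than 30 N (contact force between any of the arm, the fingers and press above 30 N).
It fails at once if another thing on the table is shifted by more than 25 mm (distance of any of spacer, tin, oil, jar, bowl, block, spatula from where it was at the start of the episode above 0.025 m).
It also fails if it takes over 72 s, if anything falls off the work surface, if the arm or the gripper's body presses on something with over 40 N, if the wrist force passes 120 N, or if a joint passes its speed limit or range.

## Working session

There is one attempt and no reset: what is moved stays moved. The work goes in short steps, Python scripts to look and compute and a tool call to move; the robot and the scene stay as the last step left them, time stands still between calls to the robot, and variables do not carry over. Pictures are saved under pics/ and viewed, and the job is handed in when it is done.

Besides the shell and the picture viewer there is one more tool, called after "Request:" by a JSON object that holds its "fn" and its "kwargs". jog_arm: Moves the arm, as the interface text tells. Its arguments: {"type":"object","properties":{"plan":{"type":"array"},"squeeze":{"type":"number"}},"required":["plan"]}

```bash
ls; mkdir -p pics; python3 - <<'E'
from workcell import monitor, read_camera, camera_info, env
import cv2,numpy as np
for n in ["scene","side","wrist"]:
    s=monitor.state()
    im,d=read_camera(n); cv2.imwrite(f"pics/{n}0.png",im[:,:,::-1]); np.savez(f"{n}0.npz",im=im,d=d)
    print(n,camera_info(n))
print(monitor.state(),env.pinch_z)
E
```

```text
pics
scene {'fx': 511.9311757728944, 'fy': 511.9311757728944, 'cx': 279.69128390942814, 'cy': 221.87075643372486, 'world_to_cam': array([[-0.78807835,  0.61554293,  0.00627895,  0.43316064],
       [ 0.42677747,  0.55369621, -0.71503951, -0.1420534 ],
       [-0.44361414, -0.56082744, -0.69905585,  1.70751693],
       [ 0.        ,  0.        ,  0.        ,  1.        ]])}
side {'fx': 474.74147162122046, 'fy': 474.74147162122046, 'cx': 270.0035754514729, 'cy': 212.66455351881754, 'world_to_cam': array([[-0.94357665, -0.33079388,  0.01544396,  0.54545153],
       [-0.20658004,  0.55153   , -0.80817037,  0.20172864],
       [ 0.25882001, -0.7657611 , -0.58874624,  1.01553737],
       [ 0.        ,  0.        ,  0.        ,  1.        ]])}
wrist {'fx': 334.67408027860245, 'fy': 334.67408027860245, 'cx': 279.7360956103022, 'cy': 214.30444992509882, 'hand_eye': array([[ 2.90227510e-04, -9.55970857e-01, -2.93461474e-01,
         7.42623049e-02],
       [ 9.99999864e-01,  4.04693717e-04, -3.29337705e-04,
        -5.60544258e-05],
       [ 4.33599263e-04, -2.93461338e-01,  9.55970844e-01,
  
[... 210 characters left out ...]

       -1.61550833e+00, -3.33703350e-01]), 'dq': array([-0.00069965, -0.00081828,  0.00233125,  0.00113477, -0.00057292,
        0.00054482]), 'joint_torque': array([-1.71928452e-03, -3.68610263e+01,  3.47691929e+01,  6.93625420e+00,
       -4.38957781e-03, -4.53315295e-06]), 'tcp_pos': array([5.99753991e-01, 4.63310848e-05, 2.30534589e-01]), 'ee_rot': array([[-1.47685986e-05, -9.99999107e-01, -1.33660033e-03],
       [-9.99999993e-01,  1.49212123e-05, -1.14170603e-04],
       [ 1.14190445e-04,  1.33659863e-03, -9.99999100e-01]]), 'wrist_force': array([-0.52034603, -0.03503041, -0.561146  ]), 'wrist_torque': array([ 0.02503108, -0.02802125,  0.04151524]), 'width': 0.9985436287426568} 0.0187
```

View pics/scene0.png

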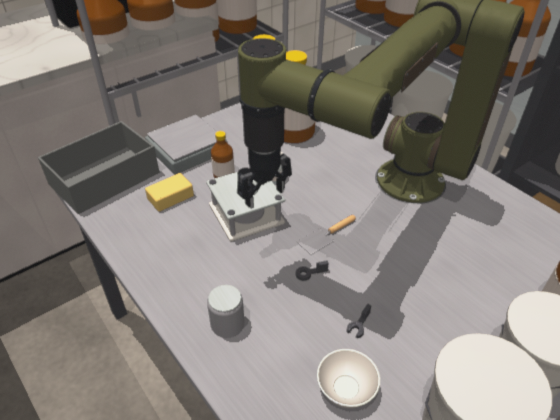

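View pics/side0.png

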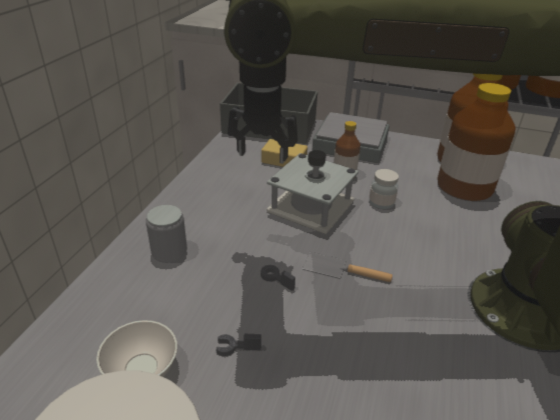

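View pics/wrist0.png

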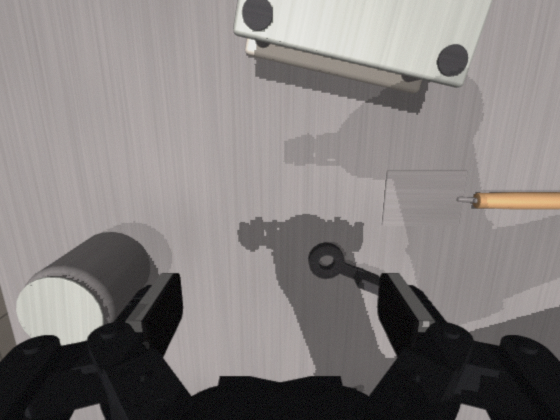

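The open stop is the one at scene (358,322) / side (238,343): its C opens to the left in the side view. The closed spacer is at side (278,276). The press is at side (313,180).

```bash
cat > h.py <<'E'
import numpy as np,cv2
from workcell import camera_info
def ray(n,u,v,T=None):
    c=camera_info(n)
    d=np.array([(u-c['cx'])/c['fx'],(v-c['cy'])/c['fy'],1.])
    if n=='wrist':
        M=T@c['hand_eye']
    else: M=np.linalg.inv(c['world_to_cam'])
    return M[:3,3],M[:3,:3]@d
def onplane(n,u,v,z,T=None):
    o,d=ray(n,u,v,T); return o+d*(z-o[2])/d[2]
def bydepth(n,u,v,dep,T=None):
    o,d=ray(n,u,v,T); return o+d*dep
def cloud(n,d,T=None):
    v,u=np.mgrid[:d.shape[0],:d.shape[1]]
    c=camera_info(n)
    P=np.stack([(u-c['cx'])/c['fx']*d,(v-c['cy'])/c['fy']*d,d],-1)
    M=T@c['hand_eye'] if n=='wrist' else np.linalg.inv(c['world_to_cam'])
    return P@M[:3,:3].T+M[:3,3]
def Tof(s):
    T=np.eye(4);T[:3,:3]=s['ee_rot'];T[:3,3]=s['tcp_pos'];return T
E
python3 - <<'E'
from h import *
for n,box in [('side',(200,320,280,370)),('scene',(330,290,390,350)),('side',(250,130,380,240))]:
    f=np.load(n+'0.npz'); im=f['im'];P=cloud(n,f['d'])
    x0,y0,x1,y1=box
    c=cv2.resize(im[y0:y1,x0:x1],None,fx=600/(x1-x0),fy=600/(x1-x0),interpolation=cv2.INTER_CUBIC)[:600]
    cv2.imwrite(f'pics/crop_{n}_{x0}.png',c[:,:,::-1])
S=np.load('side0.npz');P=cloud('side',S['d']);im=S['im'].astype(int)
# points above table in stop box
m=np.zeros(P.shape[:2],bool);m[325:365,205:275]=1
q=P[m&(im.max(-1)<60)&(P[...,2]>0.003)]
print(len(q),q.min(0),q.max(0))
for lo,hi in [(.028,.045),(.007,.018)]:
    r=q[(q[:,2]>lo)&(q[:,2]<hi)];print(lo,len(r),r.mean(0),r.min(0),r.max(0))
    (c,wh,a)=cv2.minAreaRect((r[:,:2]*1000).astype(np.float32));print(c,wh,a)
# things
for nm,(u,v) in dict(stop=(250,341),spacer=(288,280),knob=(317,158),deck=(300,185),tin=(166,215),oil=(350,126),jar=(385,177),bowl=(139,338)).items(): print(nm,P[v,u].round(3))
E
```

```text
402 [0.29350704 0.29107034 0.00310373] [0.57518338 0.84683165 0.75250099]
0.028 121 [0.50859968 0.30166047 0.03479209] [0.49308903 0.29107034 0.02906776] [0.52456069 0.30930686 0.03868436]
(509.14605712890625, 300.9363098144531) (30.35590934753418, 13.819289207458496) 21.706972122192383
0.007 173 [0.53061858 0.3114153  0.01130071] [0.49215695 0.29722732 0.00700662] [0.57518338 0.33781101 0.01784957]
(531.135009765625, 309.9596252441406) (81.69100952148438, 33.12981033325195) 20.024524688720703
stop [0.512 0.305 0.027]
spacer [0.494 0.123 0.026]
knob [ 0.519 -0.182  0.163]
deck [ 0.548 -0.139  0.101]
tin [0.794 0.102 0.11 ]
oil [ 0.477 -0.384  0.167]
jar [ 0.351 -0.276  0.089]
bowl [0.712 0.371 0.027]
```

View pics/crop_side_200.png

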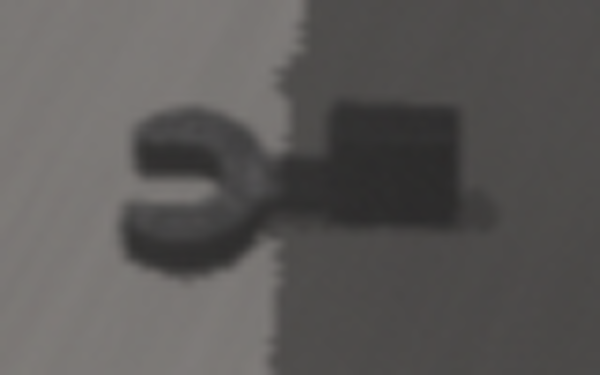

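View pics/crop_side_250.png

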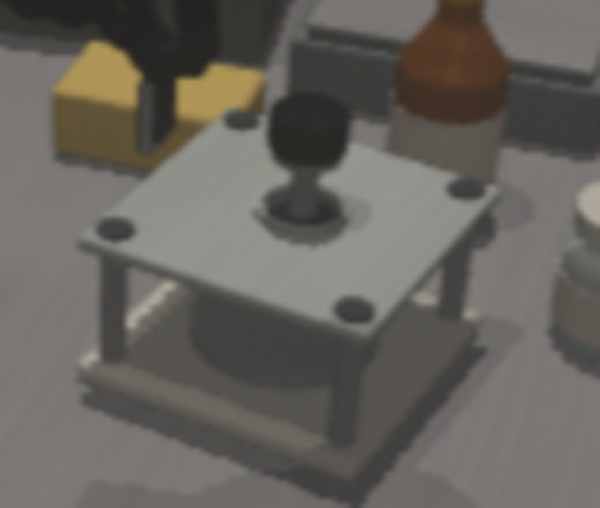

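Confirmed open C, with +x about 21° from world x. I'm moving above the stop first, which also clears the fixed cameras' view of the press.

Request:
{"fn": "jog_arm", "kwargs": {"plan": [{"linear": [-3,0.9,0],"rotation": [0,0,0],"jaw": 0},{"linear": [-3,0.9,0],"rotation": [0,0,0],"jaw": 0},{"linear": [-3,0.9,0],"rotation": [0,0,0],"jaw": 0},{"linear": [-3,0.9,0],"rotation": [0,0,0],"jaw": 0},{"linear": [-3,0.9,0],"rotation": [0,0,0],"jaw": 0},{"linear": [-3,0.9,0],"rotation": [0,0,0],"jaw": 0},{"linear": [-3,0.9,0],"rotation": [0,0,0],"jaw": 0},{"linear": [-3,0.9,0],"rotation": [0,0,0],"jaw": 0},{"linear": [-3,0.9,0],"rotation": [0,0,-5],"jaw": 0},{"linear": [0,0,0],"rotation": [0,0,-8],"jaw": 0}]}}

```text
time: 1.15
tcp_pos: [0.5142, 0.2793, 0.2257]
ee_rot: [[0.227, -0.974, -0.009], [-0.974, -0.227, -0.003], [0.001, 0.009, -1.0]]
wrist_force: [0.2, -0.4, -0.4]
width: 1.003
```

```bash
python3 - <<'E'
from h import *
from workcell import monitor, read_camera
s=monitor.state();print(s['joints'].round(3),s['tcp_pos'].round(4),np.degrees(np.arctan2(s['ee_rot'][1,0],s['ee_rot'][0,0])))
for n in ['scene','side']:
    im,d=read_camera(n);cv2.imwrite(f"pics/{n}1.png",im[:,:,::-1]); np.savez(f"{n}1.npz",im=im,d=d)
E
```

```text
[ 0.837  0.008  0.044 -0.005 -1.614 -0.608] [0.5142 0.2793 0.2257] -76.89165938813657
```

Request:
{"fn": "jog_arm", "kwargs": {"plan": [{"linear": [0,0,0],"rotation": [0,0,-8.5],"jaw": 0},{"linear": [0,0,0],"rotation": [0,0,-8.5],"jaw": 0},{"linear": [0,0,0],"rotation": [0,0,-8.5],"jaw": 0},{"linear": [0,0,0],"rotation": [0,0,-8.5],"jaw": 0},{"linear": [0,0,0],"rotation": [0,0,-8.5],"jaw": 0},{"linear": [0,0,0],"rotation": [0,0,-8.5],"jaw": 0},{"linear": [0,0,0],"rotation": [0,0,-8.5],"jaw": 0},{"linear": [0,0,0],"rotation": [0,0,-8.5],"jaw": 0},{"linear": [0,0,0],"rotation": [0,0,-8.5],"jaw": 0},{"linear": [0,0,0],"rotation": [0,0,-8.5],"jaw": 0}]}}

```text
time: 2.25
tcp_pos: [0.5172, 0.27, 0.2252]
ee_rot: [[0.99, 0.142, -0.01], [0.142, -0.99, -0.005], [-0.01, 0.003, -1.0]]
wrist_force: [-0.7, -0.1, -0.3]
width: 1.002
```

```bash
python3 - <<'E'
from h import *
f=np.load('side1.npz');g=np.load('scene1.npz')
for n,f,box in [('side',f,(250,130,380,240)),('scene',g,(190,150,310,250))]:
    x0,y0,x1,y1=box;im=f['im']
    c=cv2.resize(im[y0:y1,x0:x1],None,fx=5,fy=5,interpolation=cv2.INTER_CUBIC)
    cv2.imwrite(f'pics/press_{n}.png',c[:,:,::-1])
    P=cloud(n,f['d'])[y0:y1,x0:x1].reshape(-1,3)
    dk=P[(P[:,2]>.094)&(P[:,2]<.104)]; r=cv2.minAreaRect((dk[:,:2]*1000).astype(np.float32));print(n,'deck',r,np.median(dk[:,2]),len(dk))
    near=P[np.hypot(P[:,0]-r[0][0]/1e3,P[:,1]-r[0][1]/1e3)<.045]
    k=near[near[:,2]>.14];print('knob zmax',np.percentile(k[:,2],[50,90,97,100]),len(k))
    t=k[k[:,2]>np.percentile(k[:,2],97)-.004];print(' top',t.mean(0),t.min(0),t.max(0),cv2.minEnclosingCircle((t[:,:2]*1000).astype(np.float32)))
E
```

```text
side deck ((500.0205383300781, -194.62484741210938), (194.2543182373047, 237.29478454589844), 80.89667510986328) 0.10047804852817077 2241
knob zmax [0.16315436 0.16708114 0.16776104 0.16900527] 250
 top [ 0.52242022 -0.19632211  0.1660386 ] [ 0.5023728  -0.22141044  0.16386722] [ 0.54426531 -0.17345993  0.16900527] ((522.9735717773438, -197.10391235351562), 24.331296920776367)
scene deck ((506.8414611816406, -228.43231201171875), (309.83551025390625, 231.47052001953125), 54.25373840332031) 0.09904165369217632 2223
knob zmax [0.16401222 0.1668172  0.167424   0.16964076] 86
 top [ 0.52160589 -0.19976939  0.16559132] [ 0.50364397 -0.21489276  0.16346657] [ 0.54298066 -0.18348779  0.16964076] ((523.5848388671875, -199.23736572265625), 21.85385513305664)
```

Request:
{"fn": "jog_arm", "kwargs": {"plan": [{"linear": [0,0,0],"rotation": [0,0,-8.5],"jaw": 0},{"linear": [-1.5,-2.5,0],"rotation": [0,0,-4.3],"jaw": 0},{"linear": [0,0,0],"rotation": [0,0,0],"jaw": 0}]}}

```text
time: 2.55
tcp_pos: [0.4963, 0.2872, 0.2249]
ee_rot: [[0.935, 0.354, -0.01], [0.354, -0.935, -0.005], [-0.011, 0.002, -1.0]]
wrist_force: [0.4, -0.5, 0.4]
width: 0.997
```

```bash
python3 - <<'E'
from h import *
from workcell import monitor, read_camera
s=monitor.state();print(s['joints'].round(3),s['tcp_pos'].round(4),np.degrees(np.arctan2(s['ee_rot'][1,0],s['ee_rot'][0,0])))
im,d=read_camera('wrist');cv2.imwrite("pics/wrist1.png",im[:,:,::-1]); np.savez("wrist1.npz",im=im,d=d,T=Tof(s))
T=Tof(s);P=cloud('wrist',d,T)
X=P.reshape(-1,3);I=im.reshape(-1,3).max(1)
X=X[(np.hypot(X[:,0]-.53,X[:,1]-.31)<.075)]
b=X[(X[:,2]>.03)&(X[:,2]<.042)];print('block',len(b),cv2.minAreaRect((b[:,:2]*1000).astype(np.float32)),np.median(b[:,2]))
c=X[(X[:,2]>.007)&(X[:,2]<.016)];print('c',len(c),np.median(c[:,2]),c.min(0),c.max(0))
E
```

```text
[ 0.872 -0.021  0.013 -0.004 -1.615  1.06 ] [0.4963 0.2872 0.2249] 20.718239479882335
block 389 ((508.74859619140625, 299.60333251953125), (32.24826431274414, 11.956854820251465), 19.273923873901367) 0.03535108454866148
c 1078 0.011453844214505654 [0.51386265 0.29475457 0.00761189] [0.57706328 0.33668063 0.01575921]
```

View pics/wrist1.png

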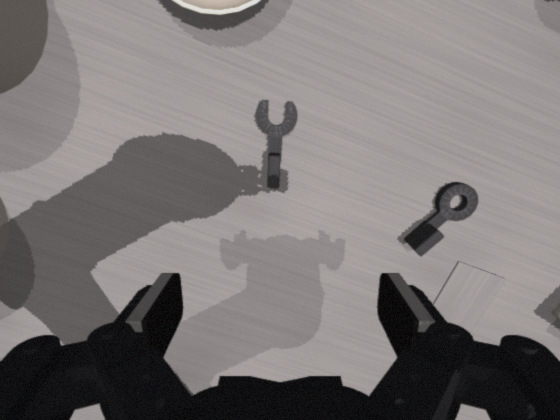

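View pics/press_scene.png

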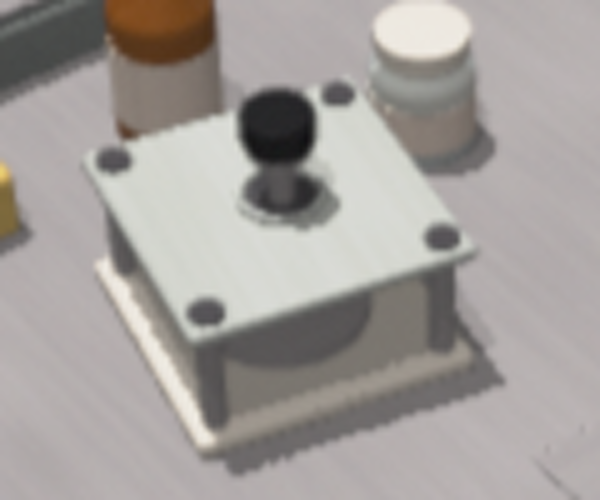

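View pics/press_side.png

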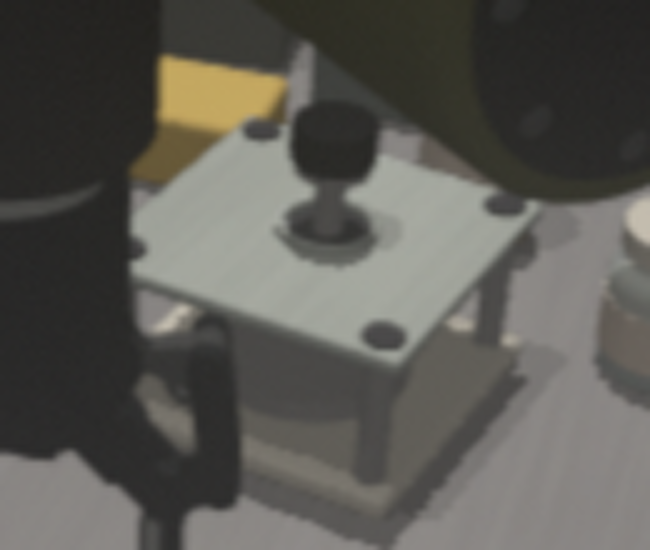

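Block centre is at (0.5087, 0.2996), yaw about 20°. Wrist picture: stop block (273,170), C (275,118) opening up. Next I align and go down.

Request:
{"fn": "jog_arm", "kwargs": {"plan": [{"linear": [1.6,-0.7,0],"rotation": [0,0.6,0],"jaw": 0},{"linear": [0,0,3],"rotation": [0,0,0],"jaw": 0},{"linear": [0,0,4],"rotation": [0,0,0.5],"jaw": 0},{"linear": [0,0,4],"rotation": [0,0,0],"jaw": 0},{"linear": [0,0,3],"rotation": [0,0,0],"jaw": 0},{"linear": [0,0,0],"rotation": [0,0,0],"jaw": 0}]}}

```text
time: 3.2
tcp_pos: [0.514, 0.2943, 0.0821]
ee_rot: [[0.948, 0.317, 0.004], [0.317, -0.948, -0.0], [0.004, 0.001, -1.0]]
wrist_force: [-0.7, 0.3, -0.6]
width: 0.997
```

```bash
python3 - <<'E'
from h import *
from workcell import monitor, read_camera
s=monitor.state();print(s['tcp_pos'].round(4),s['ee_rot'].round(4).tolist())
im,d=read_camera('wrist');cv2.imwrite("pics/wrist2.png",im[:,:,::-1])
T=Tof(s);P=cloud('wrist',d,T)
X=P.reshape(-1,3)
X=X[(np.hypot(X[:,0]-.53,X[:,1]-.31)<.075)]
b=X[(X[:,2]>.03)&(X[:,2]<.042)];print('block',len(b),cv2.minAreaRect((b[:,:2]*1000).astype(np.float32)),np.median(b[:,2]))
c=X[(X[:,2]>.008)&(X[:,2]<.016)];c=c[np.hypot(c[:,0]-.559,c[:,1]-.318)<.028]
print('c',len(c),np.median(c[:,2]),cv2.minEnclosingCircle((c[:,:2]*1000).astype(np.float32)))
E
```

```text
[0.514  0.2943 0.0821] [[0.9483, 0.3175, 0.0041], [0.3175, -0.9483, -0.0002], [0.0039, 0.0015, -1.0]]
block 1002 ((508.7113342285156, 299.44232177734375), (32.80116653442383, 11.784698486328125), 17.518775939941406) 0.0352184046625315
c 2344 0.01148246996101511 ((555.438232421875, 314.26922607421875), 23.97148895263672)
```

View pics/wrist2.png

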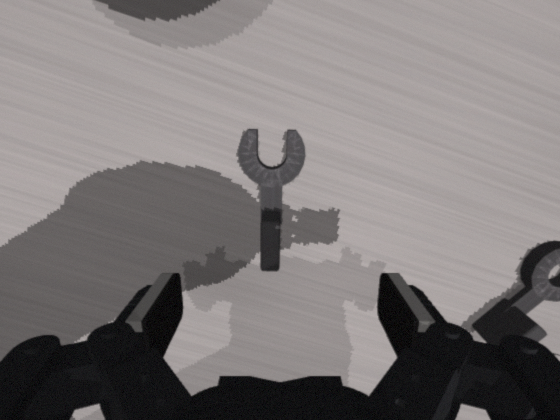

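Request:
{"fn": "jog_arm", "kwargs": {"plan": [{"linear": [-0.35,-0.65,2],"rotation": [0,-0.2,0.5],"jaw": 0},{"linear": [0,0,2],"rotation": [0,0,0],"jaw": 0},{"linear": [0,0,2],"rotation": [0,0,0],"jaw": 0},{"linear": [0,0,1.2],"rotation": [0,0,0],"jaw": 0},{"linear": [0,0,0],"rotation": [0,0,0],"jaw": 0}]}}

```text
time: 3.75
tcp_pos: [0.5177, 0.3026, 0.0246]
ee_rot: [[0.953, 0.301, 0.019], [0.301, -0.954, 0.01], [0.021, -0.003, -1.0]]
wrist_force: [0.5, -0.3, -0.6]
width: 1.002
```

Request:
{"fn": "jog_arm", "kwargs": {"plan": [{"linear": [-0.9,0,0],"rotation": [-0.2,-1.2,0],"jaw": 0},{"linear": [0,0,0],"rotation": [0,0,0],"jaw": 0},{"linear": [0,0,0],"rotation": [0,0,0],"jaw": 0}]}}

```text
time: 4.05
tcp_pos: [0.5106, 0.3008, 0.0294]
ee_rot: [[0.954, 0.3, 0.003], [0.3, -0.954, 0.003], [0.004, -0.001, -1.0]]
wrist_force: [0.4, 0.1, 0.0]
width: 1.0
```

Request:
{"fn": "jog_arm", "kwargs": {"plan": [{"linear": [-0.2,0,0.8],"rotation": [0,-0.2,0],"jaw": 0},{"linear": [0,0,0.7],"rotation": [0,0,0],"jaw": 0},{"linear": [0,0,0.3],"rotation": [0,0,0],"jaw": 0},{"linear": [0,0,0],"rotation": [0,0,0],"jaw": 0}]}}

```text
time: 4.45
tcp_pos: [0.5089, 0.3007, 0.011]
ee_rot: [[0.954, 0.3, 0.001], [0.3, -0.954, 0.003], [0.002, -0.002, -1.0]]
wrist_force: [0.2, 0.1, -0.4]
width: 1.001
```

Request:
{"fn": "jog_arm", "kwargs": {"plan": [{"linear": [0,0.1,0.3],"rotation": [0,0,0],"jaw": 0},{"linear": [0,0,0],"rotation": [0,0,0],"jaw": 1},{"linear": [0,0,0],"rotation": [0,0,0],"jaw": 1},{"linear": [0,0,0],"rotation": [0,0,0],"jaw": 1},{"linear": [0,0,0],"rotation": [0,0,0],"jaw": 1},{"linear": [0,0,0],"rotation": [0,0,0],"jaw": 1},{"linear": [0,0,0],"rotation": [0,0,0],"jaw": 1},{"linear": [0,0,0],"rotation": [0,0,0],"jaw": 1}], "squeeze": 50}}

```text
time: 5.25
tcp_pos: [0.5094, 0.2996, 0.0078]
ee_rot: [[0.954, 0.3, 0.001], [0.3, -0.954, 0.002], [0.002, -0.002, -1.0]]
wrist_force: [0.7, -0.0, 0.1]
width: 0.129
```

Request:
{"fn": "jog_arm", "kwargs": {"plan": [{"linear": [0,0,-1],"rotation": [0,0,0],"jaw": 1},{"linear": [0,0,-2],"rotation": [0,0,0],"jaw": 1},{"linear": [0,0,-4],"rotation": [0,0,0],"jaw": 1},{"linear": [0,0,-4],"rotation": [0,0,0],"jaw": 1},{"linear": [0,0,-4],"rotation": [0,0,0],"jaw": 1},{"linear": [0,0,-4],"rotation": [0,0,0],"jaw": 1},{"linear": [0,0,0],"rotation": [0,0,0],"jaw": 1},{"linear": [0,0,0],"rotation": [0,0,0],"jaw": 1}]}}

```text
time: 6.05
tcp_pos: [0.5075, 0.2973, 0.2062]
ee_rot: [[0.954, 0.299, -0.003], [0.299, -0.954, -0.0], [-0.003, -0.001, -1.0]]
wrist_force: [-1.1, -0.7, -2.1]
width: 0.131
```

```bash
python3 - <<'E'
from h import *
from workcell import monitor, read_camera
s=monitor.state();print(s['tcp_pos'].round(4),s['ee_rot'].round(4).tolist(),s['width'])
im,d=read_camera('wrist');cv2.imwrite("pics/wrist3.png",im[:,:,::-1])
E
```

```text
[0.5075 0.2973 0.2062] [[0.9542, 0.2992, -0.0031], [0.2992, -0.9542, -0.0004], [-0.003, -0.0006, -1.0]] 0.13079449308361427
```

View pics/wrist3.png

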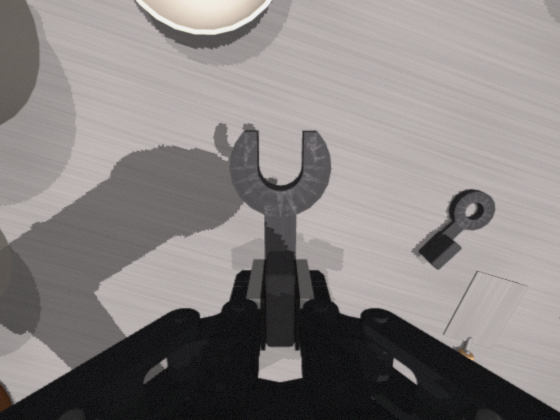

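The stop is held straight, with the C centred at (280,165). Next I carry it to the press.

Request:
{"fn": "jog_arm", "kwargs": {"plan": [{"linear": [-1.3,2.6,0],"rotation": [0,0,0],"jaw": 1},{"linear": [-1.3,2.6,0],"rotation": [0,0,0],"jaw": 1},{"linear": [-1.3,2.6,0],"rotation": [0,0,0],"jaw": 1},{"linear": [-1.3,2.6,0],"rotation": [0,0,0],"jaw": 1},{"linear": [-1.3,2.6,0],"rotation": [0,0,0],"jaw": 1},{"linear": [-1.3,2.6,0],"rotation": [0,0,0],"jaw": 1},{"linear": [-1.3,2.6,0],"rotation": [0,0,0],"jaw": 1},{"linear": [-1.3,2.6,0],"rotation": [0,0,0],"jaw": 1},{"linear": [-1.3,2.6,0],"rotation": [0,0,0],"jaw": 1},{"linear": [-1.3,2.6,0],"rotation": [0,0,0],"jaw": 1}]}}

```text
time: 7.1
tcp_pos: [0.4546, 0.0003, 0.195]
ee_rot: [[0.952, 0.305, -0.021], [0.305, -0.952, -0.011], [-0.023, 0.004, -1.0]]
wrist_force: [1.1, 0.1, -2.0]
width: 0.13
```

Request:
{"fn": "jog_arm", "kwargs": {"plan": [{"linear": [-1.4,2.8,-0.3],"rotation": [0,0.6,0],"jaw": 1},{"linear": [-1.4,2.8,-0.3],"rotation": [0,0.6,0],"jaw": 1},{"linear": [-1.4,2.8,-0.3],"rotation": [0,0,0],"jaw": 1},{"linear": [-1.4,2.8,0],"rotation": [0,0,0],"jaw": 1},{"linear": [-1.4,2.8,0],"rotation": [0,0,0],"jaw": 1},{"linear": [-1.4,2.8,0],"rotation": [0,0,0],"jaw": 1},{"linear": [-1,2,0],"rotation": [0,0,0],"jaw": 1},{"linear": [0,0,0],"rotation": [0,0,0],"jaw": 1},{"linear": [0,0,0],"rotation": [0,0,0],"jaw": 1}]}}

```text
time: 8.0
tcp_pos: [0.414, -0.2182, 0.1953]
ee_rot: [[0.953, 0.301, -0.017], [0.301, -0.953, -0.005], [-0.018, -0.001, -1.0]]
wrist_force: [-0.9, 0.8, -1.6]
width: 0.129
```

```bash
python3 - <<'E'
from h import *
from workcell import monitor, read_camera
s=monitor.state();print(s['tcp_pos'].round(4),s['ee_rot'].round(4).tolist(),s['width'])
for n in ['wrist','scene','side']:
    s=monitor.state();im,d=read_camera(n);cv2.imwrite(f"pics/{n}4.png",im[:,:,::-1]);np.savez(f"{n}4.npz",im=im,d=d,T=Tof(s))
    x=np.load(f"{n}4.npz")
E
```

```text
[ 0.414  -0.2182  0.1953] [[0.9533, 0.3014, -0.0174], [0.3014, -0.9535, -0.0049], [-0.0181, -0.0006, -0.9998]] 0.12877790394179017
```

View pics/wrist4.png

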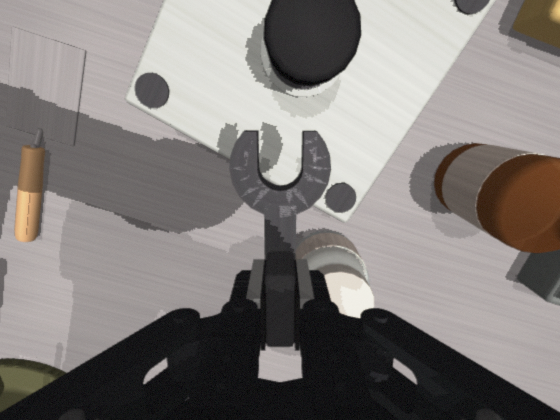

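View pics/side4.png

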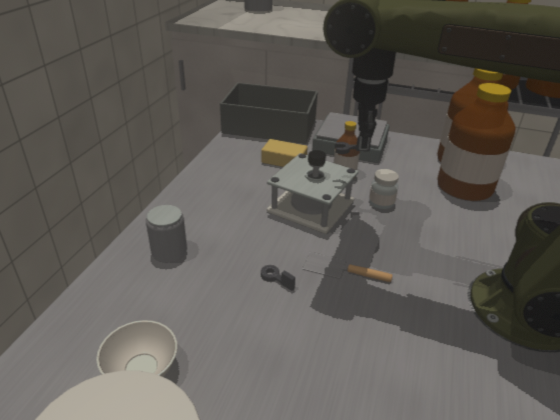

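View pics/scene4.png

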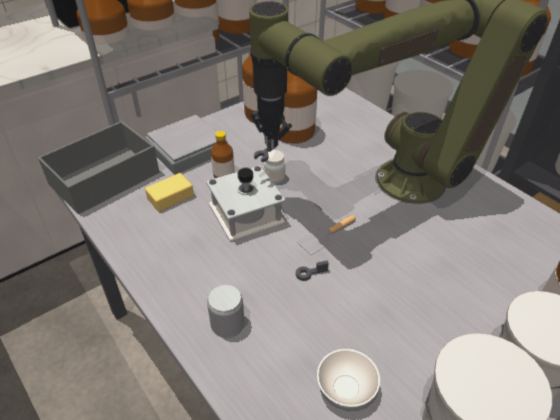

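```bash
python3 - <<'E'
from h import *
def circ(p):
    A=np.c_[2*p,np.ones(len(p))];x=np.linalg.lstsq(A,(p**2).sum(1),rcond=None)[0];return x[:2],np.sqrt(x[2]+x[:2]@x[:2])
f=np.load('wrist4.npz');T=f['T'];P=cloud('wrist',f['d'],T);im=f['im'].astype(int)
X=P.reshape(-1,3)
n=X[np.hypot(X[:,0]-.523,X[:,1]+.198)<.035]
print('heights',np.histogram(n[:,2],bins=np.arange(.09,.18,.005)))
k=n[n[:,2]>.161];print('knobtop',len(k),np.median(k[:,2]),cv2.minEnclosingCircle((k[:,:2]*1000).astype(np.float32)),k.min(0),k.max(0))
h=cv2.convexHull((k[:,:2]*1000).astype(np.float32))[:,0];print(circ(h))
c=np.array([.45+.016,-.2025])
# deck from dominant
dk=X[(abs(X[:,2]-.1)<.006)&(np.hypot(X[:,0]-.52,X[:,1]+.195)<.14)];print('deck z',np.median(dk[:,2]))
r=X[(X[:,2]>.19)&(X[:,2]<.215)]
L=(r-T[:3,3])@T[:3,:3];m=(abs(L[:,1])<.03)&(L[:,0]>.03)&(L[:,0]<.085);L=L[m]
print('C tool frame',len(L),L.min(0),L.max(0),np.median(L,0))
# C mask by image for exact
for nme in ['scene','side']:
    f=np.load(nme+'4.npz');P=cloud(nme,f['d']);X=P.reshape(-1,3)
    n=X[np.hypot(X[:,0]-.523,X[:,1]+.198)<.035];k=n[n[:,2]>.163]
    print(nme,len(k),k.mean(0),cv2.minEnclosingCircle((k[:,:2]*1000).astype(np.float32)))
    dk=X[(abs(X[:,2]-.1)<.005)&(np.hypot(X[:,0]-.52,X[:,1]+.195)<.125)]
    # robust: keep points light
    print('deck',cv2.minAreaRect((dk[:,:2]*1000).astype(np.float32)),np.median(dk[:,2]))
E
```

```text
heights (array([   0, 1864, 1206,  164,    0,    0,    0,    0,    0,    0,    2,
         32,   44,   44, 3308, 3610,    0]), array([0.09 , 0.095, 0.1  , 0.105, 0.11 , 0.115, 0.12 , 0.125, 0.13 ,
       0.135, 0.14 , 0.145, 0.15 , 0.155, 0.16 , 0.165, 0.17 , 0.175]))
knobtop 6889 0.16504021698449933 ((523.2892456054688, -198.7898406982422), 22.863676071166992) [ 0.50063918 -0.22149415  0.16102854] [ 0.5400155  -0.17601548  0.16758391]
(array([ 522.53562686, -198.67514017]), np.float64(22.199340836607195))
deck z 0.09954402678192703
C tool frame 5183 [ 0.030007   -0.02158618 -0.00571099] [0.06740598 0.02063179 0.00448397] [ 0.04730902 -0.00029353 -0.00354554]
scene 82 [ 0.52540711 -0.19581615  0.16522228] ((526.7388916015625, -196.73101806640625), 23.590425491333008)
deck ((529.7850952148438, -195.8453369140625), (188.4862823486328, 180.56423950195312), 77.87281799316406) 0.09914132705445733
side 125 [ 0.52308993 -0.19618461  0.16593357] ((525.1316528320312, -198.29763793945312), 24.179035186767578)
deck ((527.9632568359375, -198.24209594726562), (187.0673370361328, 181.27793884277344), 77.5843276977539) 0.10064069024360323
```

Request:
{"fn": "jog_arm", "kwargs": {"plan": [{"linear": [0.6,1.4,0],"rotation": [0,1,0],"jaw": 1},{"linear": [0,0,1.5],"rotation": [0,0,0],"jaw": 1},{"linear": [0,0,1.5],"rotation": [0,0,0],"jaw": 1},{"linear": [0,0,1],"rotation": [0,0,0],"jaw": 1},{"linear": [0,0,0],"rotation": [0,0,0],"jaw": 1},{"linear": [0,0,0],"rotation": [0,0,0],"jaw": 1}]}}

```text
time: 8.75
tcp_pos: [0.4257, -0.2273, 0.1511]
ee_rot: [[0.951, 0.308, -0.0], [0.308, -0.951, 0.002], [0.0, -0.001, -1.0]]
wrist_force: [0.6, -0.4, -0.2]
width: 0.129
```

Request:
{"fn": "jog_arm", "kwargs": {"plan": [{"linear": [0,0.28,1],"rotation": [0,0,0],"jaw": 1},{"linear": [0,0,1],"rotation": [0,0,0],"jaw": 1},{"linear": [0,0,0.8],"rotation": [0,0,0],"jaw": 1},{"linear": [0,0,0],"rotation": [0,0,0],"jaw": 1},{"linear": [0,0,0],"rotation": [0,0,0],"jaw": 1}]}}

```text
time: 9.25
tcp_pos: [0.4268, -0.2302, 0.121]
ee_rot: [[0.951, 0.308, 0.001], [0.308, -0.951, 0.001], [0.001, -0.001, -1.0]]
wrist_force: [0.2, 0.2, -1.6]
width: 0.131
```

```bash
cat > look.py <<'E'
import sys
from h import *
from workcell import monitor, read_camera
t=sys.argv[1]
s=monitor.state();print(s['time'],s['tcp_pos'].round(4),s['ee_rot'].round(4).tolist(),s['wrist_force'].round(1))
for n in sys.argv[2:]:
    s=monitor.state();im,d=read_camera(n);np.savez(f"{n}{t}.npz",im=im,d=d,T=Tof(s))
    if n=='side': im=cv2.resize(im[130:240,250:390],None,fx=5,fy=5,interpolation=cv2.INTER_CUBIC)
    if n=='scene': im=cv2.resize(im[130:240,190:310],None,fx=5,fy=5,interpolation=cv2.INTER_CUBIC)
    cv2.imwrite(f"pics/{n}{t}.png",im[:,:,::-1])
    P=cloud(n,d,Tof(s));X=P.reshape(-1,3);k=X[(np.hypot(X[:,0]-.523,X[:,1]+.198)<.035)&(X[:,2]>.155)&(X[:,2]<.172)]
    if len(k):print(n,'knob',np.percentile(k[:,2],[50,95]),cv2.minEnclosingCircle((k[:,:2]*1000).astype(np.float32)))
    if n=='wrist':
        r=X[(X[:,2]>s['tcp_pos'][2]-.003)&(X[:,2]<s['tcp_pos'][2]+.012)]
        L=(r-s['tcp_pos'])@s['ee_rot'];L=L[(abs(L[:,1])<.025)&(L[:,0]>.03)&(L[:,0]<.08)]
        if len(L):print('C tool',L.min(0),L.max(0))
E
python3 look.py 5 wrist side scene
```

```text
9.25 [ 0.4268 -0.2302  0.121 ] [[0.9515, 0.3078, 0.0006], [0.3078, -0.9514, 0.0012], [0.001, -0.001, -1.0]] [ 0.2  0.2 -1.6]
wrist knob [0.16497269 0.16620303] ((521.802490234375, -199.48843383789062), 22.92034149169922)
C tool [ 0.03002806 -0.02161581 -0.00614401] [0.06745061 0.02062371 0.00293606]
side knob [0.16529551 0.16803182] ((522.2162475585938, -196.6176300048828), 23.31172752380371)
scene knob [0.16403421 0.16728581] ((524.6653442382812, -196.1757354736328), 24.735334396362305)
```

View pics/wrist5.png

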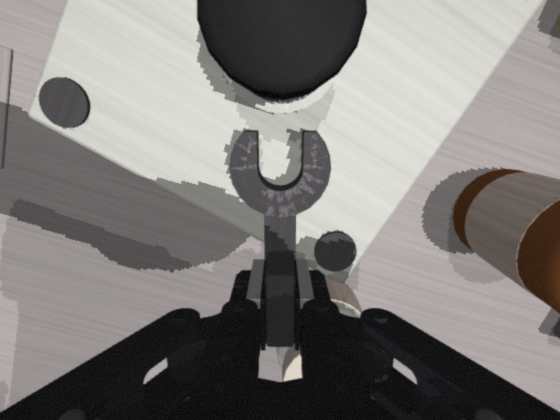

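View pics/side5.png

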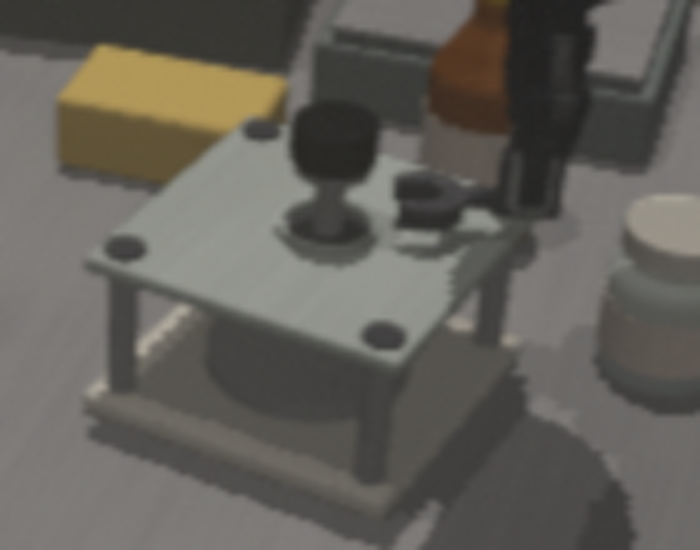

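View pics/scene5.png

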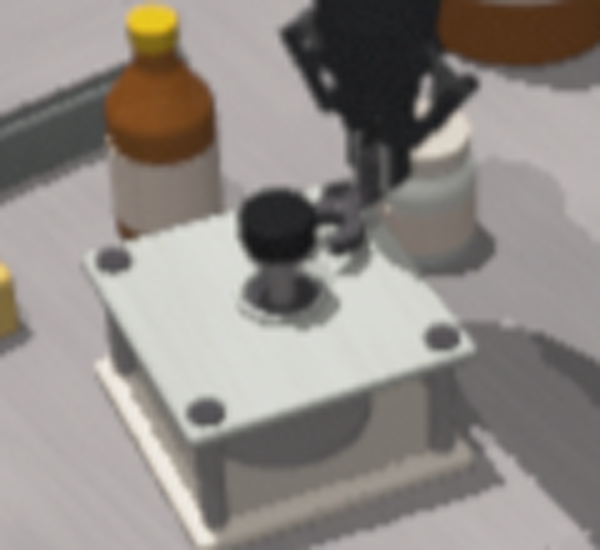

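Wrist view: knob centre at u≈281, slot centre at u≈280, so they are laterally aligned to about 0.5 mm. I advance along tool x.

Request:
{"fn": "jog_arm", "kwargs": {"plan": [{"linear": [0.8,0.04,0],"rotation": [0,0,0],"jaw": 1},{"linear": [0.8,0,0],"rotation": [0,0,0],"jaw": 1},{"linear": [0.8,0,0],"rotation": [0,0,0],"jaw": 1},{"linear": [0.5,0,0],"rotation": [0,0,0],"jaw": 1},{"linear": [0,0,0],"rotation": [0,0,0],"jaw": 1},{"linear": [0,0,0],"rotation": [0,0,0],"jaw": 1}]}}

```text
time: 10.0
tcp_pos: [0.4583, -0.2206, 0.1225]
ee_rot: [[0.951, 0.308, 0.003], [0.308, -0.951, 0.001], [0.003, 0.0, -1.0]]
wrist_force: [-0.4, -0.9, -0.8]
width: 0.129
```

```bash
python3 look.py 6 side scene
```

```text
10.0 [ 0.4583 -0.2206  0.1225] [[0.9512, 0.3085, 0.0029], [0.3085, -0.9512, 0.0009], [0.003, 0.0, -1.0]] [-0.4 -0.9 -0.8]
side knob [0.16505559 0.16763797] ((523.0183715820312, -196.91226196289062), 24.15169334411621)
scene knob [0.16396584 0.16740297] ((526.81982421875, -199.97100830078125), 27.356096267700195)
```

View pics/side6.png

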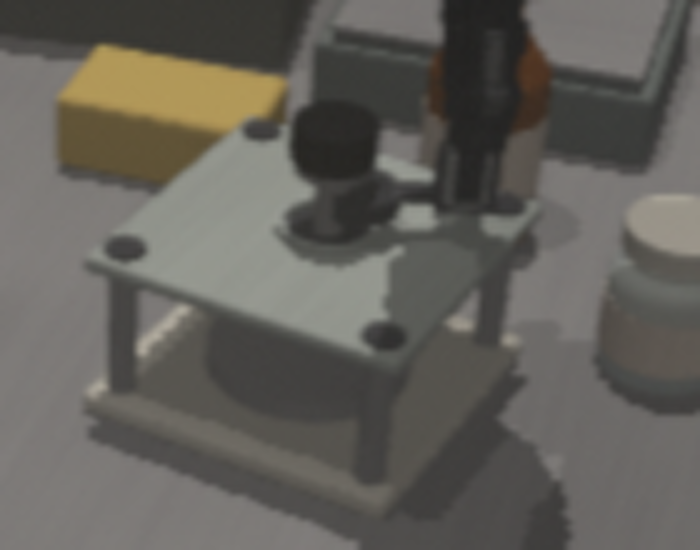

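View pics/scene6.png

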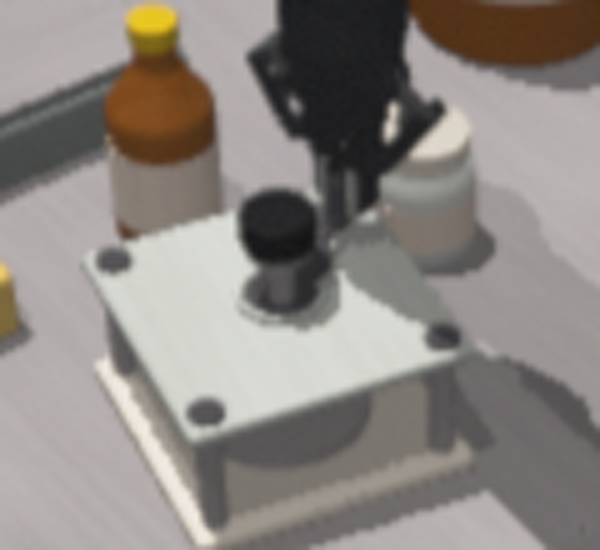

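Request:
{"fn": "jog_arm", "kwargs": {"plan": [{"linear": [0.5,0,0.05],"rotation": [0,0,0],"jaw": 1},{"linear": [0.5,0,0],"rotation": [0,0,0],"jaw": 1},{"linear": [0,0,0],"rotation": [0,0,0],"jaw": 1},{"linear": [0.2,0,0],"rotation": [0,0,0],"jaw": 1},{"linear": [0,0,0],"rotation": [0,0,0],"jaw": 1}]}}

```text
time: 10.6
tcp_pos: [0.4703, -0.2169, 0.1221]
ee_rot: [[0.951, 0.308, 0.003], [0.308, -0.951, 0.001], [0.004, 0.0, -1.0]]
wrist_force: [-0.4, 0.0, -1.5]
width: 0.13
```

Request:
{"fn": "jog_arm", "kwargs": {"plan": [{"linear": [0.2,0,0],"rotation": [0,0,0],"jaw": 1},{"linear": [0,0,0],"rotation": [0,0,0],"jaw": 1}]}}

```text
time: 10.8
tcp_pos: [0.4723, -0.2162, 0.1222]
ee_rot: [[0.951, 0.308, 0.003], [0.308, -0.951, 0.001], [0.004, 0.0, -1.0]]
wrist_force: [-0.4, -0.0, -1.4]
width: 0.131
```

Request:
{"fn": "jog_arm", "kwargs": {"plan": [{"linear": [0.1,0,0],"rotation": [0,0,0],"jaw": 1},{"linear": [0,0,0],"rotation": [0,0,0],"jaw": 1}]}}

```text
time: 11.0
tcp_pos: [0.4733, -0.2159, 0.1222]
ee_rot: [[0.951, 0.308, 0.003], [0.308, -0.951, 0.001], [0.004, 0.0, -1.0]]
wrist_force: [0.4, 0.3, -1.2]
width: 0.133
```

Request:
{"fn": "jog_arm", "kwargs": {"plan": [{"linear": [0.1,0,0],"rotation": [0,0,0],"jaw": 1},{"linear": [0,0,0],"rotation": [0,0,0],"jaw": 1}]}}

```text
time: 11.2
tcp_pos: [0.4743, -0.2156, 0.1222]
ee_rot: [[0.951, 0.308, 0.004], [0.308, -0.951, 0.001], [0.004, 0.0, -1.0]]
wrist_force: [0.5, 0.4, -0.8]
width: 0.126
```

Request:
{"fn": "jog_arm", "kwargs": {"plan": [{"linear": [0.1,0,0],"rotation": [0,0,0],"jaw": 1},{"linear": [0,0,0],"rotation": [0,0,0],"jaw": 1}]}}

```text
time: 11.4
tcp_pos: [0.4752, -0.2153, 0.1223]
ee_rot: [[0.951, 0.308, 0.003], [0.308, -0.951, 0.001], [0.003, 0.0, -1.0]]
wrist_force: [-0.2, -0.2, -1.4]
width: 0.135
```

Request:
{"fn": "jog_arm", "kwargs": {"plan": [{"linear": [0.1,0,0],"rotation": [0,0,0],"jaw": 1},{"linear": [0,0,0],"rotation": [0,0,0],"jaw": 1}]}}

```text
time: 11.6
tcp_pos: [0.4752, -0.2154, 0.1223]
ee_rot: [[0.952, 0.307, 0.001], [0.307, -0.952, 0.0], [0.001, 0.0, -1.0]]
wrist_force: [0.1, 0.3, -1.3]
width: 0.127
```

Request:
{"fn": "jog_arm", "kwargs": {"plan": [{"linear": [0.1,0,0],"rotation": [0,0,0],"jaw": 1},{"linear": [0,0,0],"rotation": [0,0,0],"jaw": 1}]}}

```text
time: 11.8
tcp_pos: [0.4753, -0.2153, 0.1223]
ee_rot: [[0.952, 0.307, -0.001], [0.307, -0.952, -0.0], [-0.001, -0.0, -1.0]]
wrist_force: [-1.4, -0.0, -0.6]
width: 0.129
```

Request:
{"fn": "jog_arm", "kwargs": {"plan": [{"linear": [-0.15,0,0],"rotation": [0,-0.1,0],"jaw": 1},{"linear": [0,0,0],"rotation": [0,0,0],"jaw": 1}]}}

```text
time: 12.0
tcp_pos: [0.4746, -0.2156, 0.1223]
ee_rot: [[0.952, 0.307, -0.001], [0.307, -0.952, -0.0], [-0.001, -0.0, -1.0]]
wrist_force: [-0.1, -1.5, -2.2]
width: 0.128
```

```bash
python3 look.py 7 side wrist
```

```text
12.0 [ 0.4746 -0.2156  0.1223] [[0.9516, 0.3073, -0.0009], [0.3073, -0.9516, -0.0003], [-0.001, -0.0, -1.0]] [-0.1 -1.5 -2.2]
side knob [0.16529055 0.16772332] ((521.5885620117188, -197.78683471679688), 24.46698760986328)
wrist knob [0.1650317 0.1660617] ((523.7667846679688, -198.5760955810547), 23.05725860595703)
```

View pics/wrist7.png

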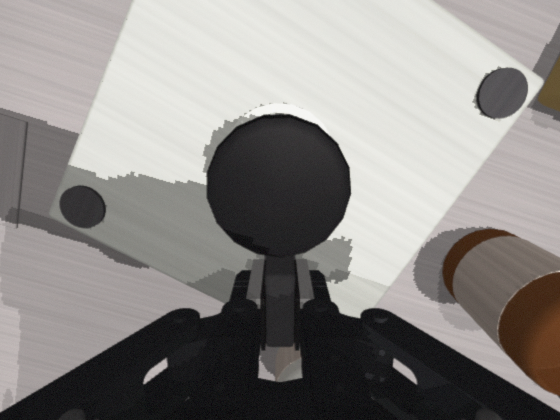

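View pics/side7.png

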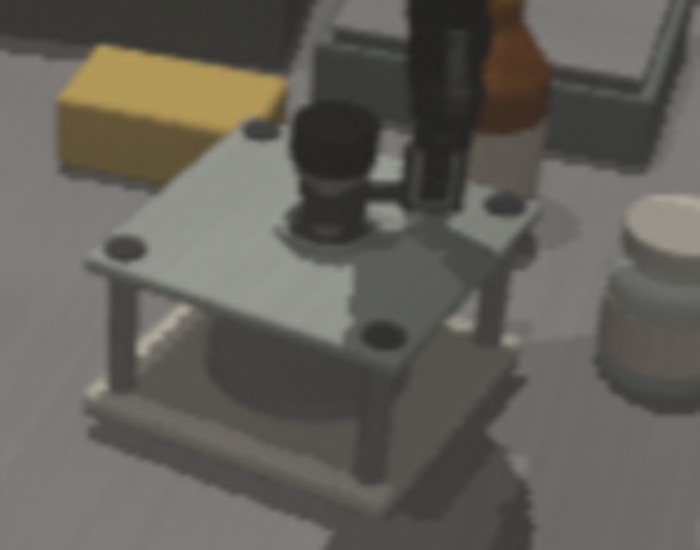

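Request:
{"fn": "jog_arm", "kwargs": {"plan": [{"linear": [-0.06,-0.02,0.3],"rotation": [0,-0.1,0],"jaw": 1},{"linear": [0,0,0.2],"rotation": [0,0,0],"jaw": 1},{"linear": [0,0,0],"rotation": [0,0,0],"jaw": 1}]}}

```text
time: 12.4
tcp_pos: [0.4742, -0.2154, 0.1167]
ee_rot: [[0.952, 0.307, -0.002], [0.307, -0.952, -0.001], [-0.002, -0.0, -1.0]]
wrist_force: [0.1, -1.0, -2.1]
width: 0.135
```

Request:
{"fn": "jog_arm", "kwargs": {"plan": [{"linear": [0,0,0.2],"rotation": [0,0,0],"jaw": 1},{"linear": [0,0,0.15],"rotation": [0,0,0],"jaw": 1},{"linear": [0,0,0],"rotation": [0,0,0],"jaw": 1}]}}

```text
time: 12.7
tcp_pos: [0.4742, -0.2153, 0.1127]
ee_rot: [[0.952, 0.307, -0.002], [0.307, -0.952, -0.001], [-0.002, -0.0, -1.0]]
wrist_force: [0.3, -0.7, -1.2]
width: 0.13
```

Request:
{"fn": "jog_arm", "kwargs": {"plan": [{"linear": [0,0,0.1],"rotation": [0,0,0],"jaw": 1},{"linear": [0,0,0.1],"rotation": [0,0,0],"jaw": 1},{"linear": [0,0,0],"rotation": [0,0,0],"jaw": 1}]}}

```text
time: 13.0
tcp_pos: [0.4743, -0.2153, 0.1106]
ee_rot: [[0.952, 0.308, -0.002], [0.308, -0.952, -0.001], [-0.002, -0.0, -1.0]]
wrist_force: [-0.2, -0.3, -1.8]
width: 0.131
```

Request:
{"fn": "jog_arm", "kwargs": {"plan": [{"linear": [0,0,0.1],"rotation": [0,0,0],"jaw": 1},{"linear": [0,0,0.1],"rotation": [0,0,0],"jaw": 1},{"linear": [0,0,0],"rotation": [0,0,0],"jaw": 1}]}}

```text
time: 13.3
tcp_pos: [0.4743, -0.2154, 0.1085]
ee_rot: [[0.952, 0.307, -0.002], [0.307, -0.952, -0.001], [-0.002, -0.0, -1.0]]
wrist_force: [-0.3, -0.2, -1.2]
width: 0.131
```

It is inside the rim with no contact. I keep going until it bottoms.

Request:
{"fn": "jog_arm", "kwargs": {"plan": [{"linear": [0,0,0.07],"rotation": [0,0,0],"jaw": 1},{"linear": [0,0,0],"rotation": [0,0,0],"jaw": 1}]}}

```text
time: 13.5
tcp_pos: [0.4744, -0.2154, 0.108]
ee_rot: [[0.952, 0.308, -0.002], [0.308, -0.952, -0.001], [-0.002, 0.0, -1.0]]
wrist_force: [-0.7, -0.3, -1.3]
width: 0.13
```

Request:
{"fn": "jog_arm", "kwargs": {"plan": [{"linear": [0,0,0.05],"rotation": [0,0,0],"jaw": 1},{"linear": [0,0,0],"rotation": [0,0,0],"jaw": 1}]}}

```text
time: 13.7
tcp_pos: [0.4745, -0.2155, 0.108]
ee_rot: [[0.952, 0.308, -0.001], [0.308, -0.952, -0.001], [-0.001, 0.001, -1.0]]
wrist_force: [-0.5, -0.0, -1.2]
width: 0.127
```

```bash
python3 look.py 8 side scene
```

```text
13.7 [ 0.4745 -0.2155  0.108 ] [[0.9515, 0.3076, -0.0012], [0.3076, -0.9515, -0.001], [-0.0014, 0.0006, -1.0]] [-0.5 -0.  -1.2]
side knob [0.16539015 0.16810963] ((525.25244140625, -197.78932189941406), 26.034042358398438)
scene knob [0.16365336 0.16740442] ((519.943115234375, -199.53492736816406), 31.251062393188477)
```

View pics/side8.png

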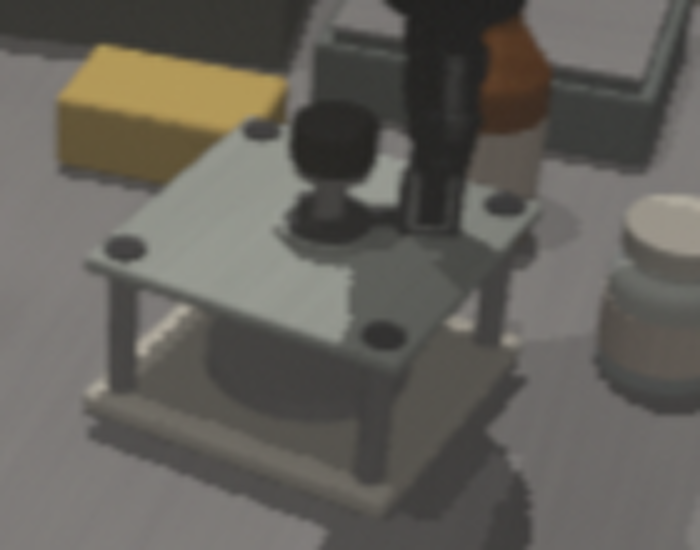

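Bottomed at TCP z 0.108. Side view: the C is inside the rim, knob still raised. Next I release and lift.

Request:
{"fn": "jog_arm", "kwargs": {"plan": [{"linear": [0,0,0],"rotation": [0,0,0],"jaw": 0.6},{"linear": [0,0,0],"rotation": [0,0,0],"jaw": 0.6},{"linear": [0,0,0],"rotation": [0,0,0],"jaw": 0.6},{"linear": [0,0,0],"rotation": [0,0,0],"jaw": 0.6},{"linear": [0,0,-1],"rotation": [0,0,0],"jaw": 0.6},{"linear": [0,0,-2],"rotation": [0,0,0],"jaw": 0.6},{"linear": [0,0,-3],"rotation": [0,0,0],"jaw": 0.6},{"linear": [-1,0,-4],"rotation": [0,0,0],"jaw": 0.6},{"linear": [-2,0,-1],"rotation": [0,0,0],"jaw": 1},{"linear": [0,0,0],"rotation": [0,0,0],"jaw": 1}]}}

```text
time: 14.8
tcp_pos: [0.4453, -0.2255, 0.2262]
ee_rot: [[0.951, 0.308, -0.0], [0.308, -0.951, -0.003], [-0.001, 0.003, -1.0]]
wrist_force: [0.3, -0.9, -0.4]
width: 0.069
```

```bash
python3 look.py 9 side scene wrist; python3 - <<'E'
from h import *
for n in ['side','scene','wrist']:
    f=np.load(n+'9.npz');X=cloud(n,f['d'],f['T']).reshape(-1,3)
    b=X[(np.hypot(X[:,0]-.4727,X[:,1]+.216)<.03)&(X[:,2]>.112)&(X[:,2]<.15)]
    if len(b):print(n,'block top',np.percentile(b[:,2],[50,90,98]),cv2.minAreaRect((b[b[:,2]>.128][:,:2]*1000).astype(np.float32)))
    q=X[(np.hypot(X[:,0]-.4955,X[:,1]+.208)<.01)&(X[:,2]<.13)];print('near bridge/C z',np.percentile(q[:,2],[10,50,90]) if len(q) else None)
E
```

```text
14.8 [ 0.4453 -0.2255  0.2262] [[0.9514, 0.3079, -0.0], [0.3079, -0.9514, -0.0034], [-0.001, 0.0032, -1.0]] [ 0.3 -0.9 -0.4]
side knob [0.16531037 0.16762227] ((522.891357421875, -196.87454223632812), 23.968599319458008)
scene knob [0.16346086 0.16716754] ((525.8547973632812, -195.7261505126953), 24.7089786529541)
wrist knob [0.16495738 0.16620583] ((523.4746704101562, -198.65597534179688), 22.86890411376953)
side block top [0.12564843 0.13652668 0.1376514 ] ((472.5917053222656, -213.98121643066406), (31.729433059692383, 16.097732543945312), 18.892789840698242)
near bridge/C z [0.09987044 0.11123586 0.1182478 ]
scene block top [0.1277073  0.13521561 0.13831341] ((473.2483215332031, -213.17391967773438), (38.038551330566406, 13.20617961883545), 22.020221710205078)
near bridge/C z [0.09847657 0.11109237 0.12459444]
wrist block top [0.13511836 0.13617727 0.13672207] ((473.54010009765625, -215.0655975341797), (32.819210052490234, 11.489232063293457), 17.900588989257812)
near bridge/C z [0.09954691 0.11137124 0.11574408]
```

View pics/side9.png

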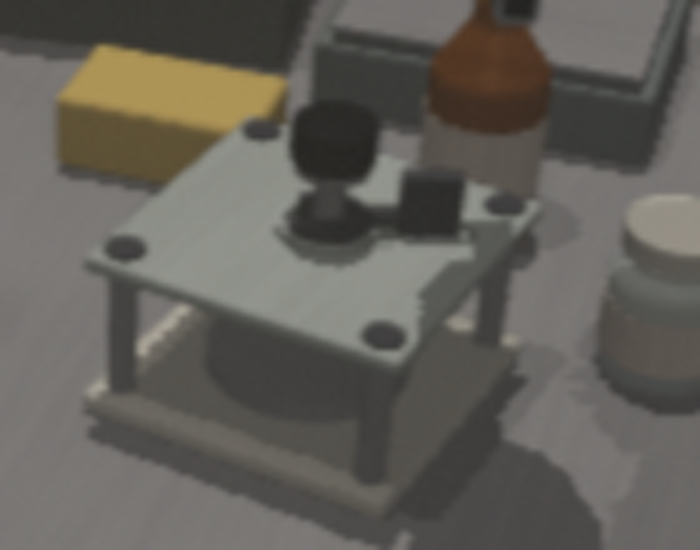

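View pics/wrist9.png

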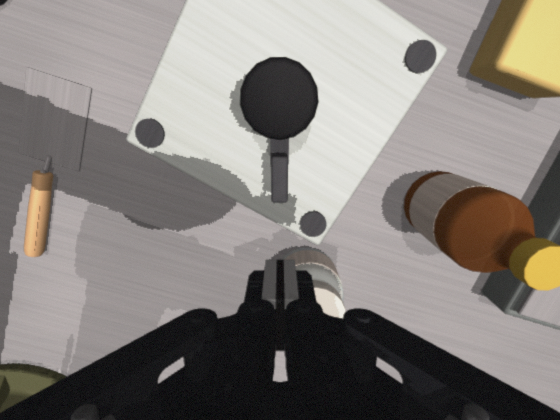

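Seated: block top at 0.136, C top at 0.112. Next I push the knob with the shut fingers.

Request:
{"fn": "jog_arm", "kwargs": {"plan": [{"linear": [2,0,0],"rotation": [0,0,0],"jaw": 1},{"linear": [2.5,0,0],"rotation": [0,0,0],"jaw": 1},{"linear": [2,0,0],"rotation": [0,0,0],"jaw": 1},{"linear": [1.2,0,0],"rotation": [0,0,0],"jaw": 1},{"linear": [0,0,1.5],"rotation": [0,0,0],"jaw": 1},{"linear": [0,0,1.5],"rotation": [0,0,0],"jaw": 1},{"linear": [0,0,0.8],"rotation": [0,0,0],"jaw": 1},{"linear": [0,0,0],"rotation": [0,0,0],"jaw": 1}]}}

```text
time: 15.75
tcp_pos: [0.5189, -0.1985, 0.1724]
ee_rot: [[0.951, 0.309, -0.018], [0.309, -0.951, 0.001], [-0.017, -0.006, -1.0]]
wrist_force: [-0.2, -0.1, -1.3]
width: 0.001
```

Request:
{"fn": "jog_arm", "kwargs": {"plan": [{"linear": [0.45,-0.1,0],"rotation": [0,1,0],"jaw": 1},{"linear": [0,0,0.2],"rotation": [0,0,0],"jaw": 1},{"linear": [0,0,0.2],"rotation": [0,0,0],"jaw": 1},{"linear": [0,0,0.2],"rotation": [0,0,0],"jaw": 1},{"linear": [0,0,0.2],"rotation": [0,0,0],"jaw": 1}]}}

```text
time: 16.25
tcp_pos: [0.523, -0.1968, 0.1662]
ee_rot: [[0.951, 0.308, 0.004], [0.308, -0.951, 0.006], [0.006, -0.004, -1.0]]
wrist_force: [-0.6, 0.3, -0.3]
width: -0.001
```

Request:
{"fn": "jog_arm", "kwargs": {"plan": [{"linear": [0,0.1,0.2],"rotation": [0,0,0],"jaw": 1},{"linear": [0,0,0.2],"rotation": [0,0,0],"jaw": 1},{"linear": [0,0,0.2],"rotation": [0,0,0],"jaw": 1},{"linear": [0,0,0.2],"rotation": [0,0,0],"jaw": 1},{"linear": [0,0,0.2],"rotation": [0,0,0],"jaw": 1}]}}

```text
time: 16.75
tcp_pos: [0.5236, -0.1978, 0.1579]
ee_rot: [[0.951, 0.308, 0.006], [0.308, -0.951, 0.005], [0.007, -0.003, -1.0]]
wrist_force: [-2.0, 1.8, 3.7]
width: 0.002
```

Request:
{"fn": "jog_arm", "kwargs": {"plan": [{"linear": [0,0,0.2],"rotation": [0,0,0],"jaw": 1},{"linear": [0,0,0.2],"rotation": [0,0,0],"jaw": 1},{"linear": [0,0,0.2],"rotation": [0,0,0],"jaw": 1},{"linear": [0,0,0.2],"rotation": [0,0,0],"jaw": 1},{"linear": [0,0,0.2],"rotation": [0,0,0],"jaw": 1}]}}

```text
time: 17.25
tcp_pos: [0.5236, -0.1978, 0.1471]
ee_rot: [[0.951, 0.308, 0.006], [0.308, -0.951, 0.005], [0.007, -0.003, -1.0]]
wrist_force: [-1.7, 1.5, 3.2]
width: -0.005
```

Request:
{"fn": "jog_arm", "kwargs": {"plan": [{"linear": [0,0,0.15],"rotation": [0,0,0],"jaw": 1},{"linear": [0,0,0.15],"rotation": [0,0,0],"jaw": 1}]}}

```text
time: 17.45
tcp_pos: [0.5236, -0.1978, 0.1437]
ee_rot: [[0.951, 0.308, 0.006], [0.308, -0.951, 0.005], [0.007, -0.003, -1.0]]
wrist_force: [-2.1, 0.7, 3.5]
width: -0.003
```

Request:
{"fn": "jog_arm", "kwargs": {"plan": [{"linear": [0,0,0.08],"rotation": [0,0,0],"jaw": 1},{"linear": [0,0,0.05],"rotation": [0,0,0],"jaw": 1}]}}

```text
time: 17.65
tcp_pos: [0.5236, -0.1978, 0.1422]
ee_rot: [[0.951, 0.308, 0.006], [0.308, -0.951, 0.005], [0.007, -0.003, -1.0]]
wrist_force: [-2.1, 2.3, 8.0]
width: 0.002
```

Request:
{"fn": "jog_arm", "kwargs": {"plan": [{"linear": [0,0,0.05],"rotation": [0,0,0],"jaw": 1},{"linear": [0,0,0.05],"rotation": [0,0,0],"jaw": 1}]}}

```text
time: 17.85
tcp_pos: [0.5236, -0.1978, 0.1421]
ee_rot: [[0.951, 0.309, 0.006], [0.309, -0.951, 0.004], [0.007, -0.002, -1.0]]
wrist_force: [-1.7, 2.5, 5.4]
width: -0.0
```

Request:
{"fn": "jog_arm", "kwargs": {"plan": [{"linear": [0,0,0.05],"rotation": [0,0,0],"jaw": 1}]}}

```text
time: 17.95
tcp_pos: [0.5236, -0.1979, 0.1422]
ee_rot: [[0.951, 0.309, 0.006], [0.309, -0.951, 0.004], [0.007, -0.002, -1.0]]
wrist_force: [-2.1, 1.8, 5.0]
width: 0.001
```

The knob stopped at 0.142, as expected (plunger ≈ 0.033). Next I retreat and check.

Request:
{"fn": "jog_arm", "kwargs": {"plan": [{"linear": [0,0,-0.5],"rotation": [0,0,0],"jaw": 1},{"linear": [0,0,-2],"rotation": [0,0,0],"jaw": 1},{"linear": [0,0,-3],"rotation": [0,0,0],"jaw": 1},{"linear": [-2,0,-3],"rotation": [0,0,0],"jaw": 1},{"linear": [-3,0,0],"rotation": [0,0,0],"jaw": 1},{"linear": [-3,0,0],"rotation": [0,0,0],"jaw": 1},{"linear": [0,0,0],"rotation": [0,0,0],"jaw": 1},{"linear": [0,0,0],"rotation": [0,0,0],"jaw": 1}]}}

```text
time: 18.75
tcp_pos: [0.4451, -0.2237, 0.2271]
ee_rot: [[0.951, 0.308, 0.004], [0.308, -0.951, 0.005], [0.006, -0.003, -1.0]]
wrist_force: [-0.5, 0.0, -1.1]
width: 0.001
```

```bash
python3 look.py 10 side scene wrist; python3 - <<'E'
from h import *
for n in ['side','scene','wrist']:
    f=np.load(n+'10.npz');X=cloud(n,f['d'],f['T']).reshape(-1,3)
    b=X[(np.hypot(X[:,0]-.4735,X[:,1]+.215)<.02)&(X[:,2]>.128)&(X[:,2]<.15)]
    k=X[(np.hypot(X[:,0]-.5235,X[:,1]+.1985)<.018)&(X[:,2]>.12)&(X[:,2]<.2)]
    print(n,'block top',np.percentile(b[:,2],[50,95]),cv2.minAreaRect((b[:,:2]*1000).astype(np.float32)),'knob',np.percentile(k[:,2],[50,95]))
E
```

```text
18.75 [ 0.4451 -0.2237  0.2271] [[0.9513, 0.3084, 0.0042], [0.3083, -0.9513, 0.005], [0.0055, -0.0035, -1.0]] [-0.5  0.  -1.1]
side block top [0.13484747 0.13752785] ((472.1488342285156, -212.95297241210938), (31.497468948364258, 17.269855499267578), 13.681599617004395) knob [0.14251046 0.144894  ]
scene block top [0.13397744 0.13808666] ((474.1295471191406, -210.95932006835938), (31.535120010375977, 15.49101448059082), 28.91604995727539) knob [0.14130466 0.14492655]
wrist block top [0.1352056  0.13637948] ((473.5526428222656, -215.278564453125), (33.0972785949707, 11.492088317871094), 17.90511131286621) knob [0.1415214  0.14268024]
```

View pics/side10.png

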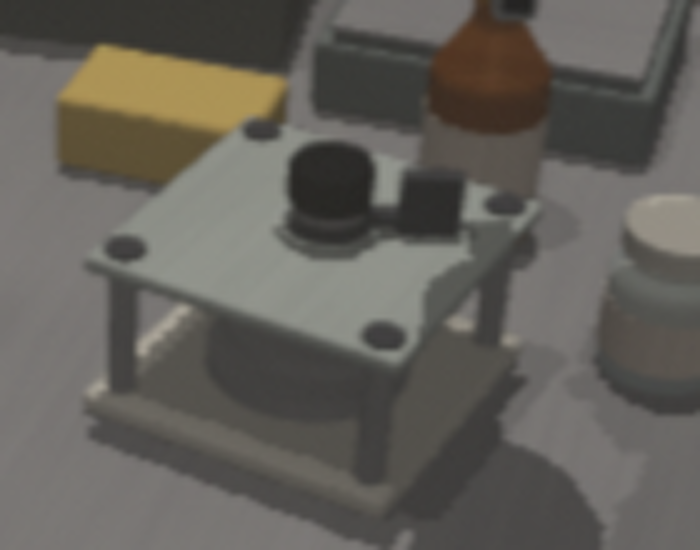

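The side view shows the knob resting on the seated stop, and the arm is clear of everything.

```bash
python3 -c "
from workcell import env
print(env.close_job())"
```

```text
the job is handed in; nothing more can be done
None
```

The patty press is set to its thick portion, and I handed the job in at about 19 s of the 72 s allowed; the hand-in reports no verdict.

**What I did:** I gripped the open C-shaped stop by its block and slid it sideways onto the rod until it lightly touched. I then backed off about 1 mm and let it down into the rim. After releasing it, I pushed the knob down with the shut fingers.

**Last checks:**
- **Stop:** The block top reads 135–136 mm and the C top, read before the knob was pushed, about 111–112 mm, so it lies flat on the 100 mm deck. The tool bottomed at the same height above the deck as it had above the table when I gripped the stop.
- **Knob:** Its top rests at about 142 mm, a plunger value of about 0.033. The side view shows it sitting on the stop.
- **Forces:** The highest I read was about 8 N, when the knob reached the stop. I only read forces at the end of each move, so brief peaks in between were not seen.
- **Surroundings:** The arm ended well clear of the press. I did not re-measure the other things on the table, but the arm met nothing on the way and the later pictures show nothing moved.

Nothing failed. The three cameras' knob-centre readings differed by 2–5 mm (worst where the arm partly hid the knob), so I used the wrist view and touch for the final fit.

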